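Stack lens spacers on the stage arbor by thickness

ROBOT

A 6-joint arm with a two-finger parallel gripper is mounted at the origin on the work surface. World frame = base frame: x ahead of the robot, y to its left, z up, the work surface at z = 0. Lengths are in m, angles in degrees, forces in N, time in s.
With the tool pointing down it reaches from about 0.3 to 0.75 m from the base axis. Payload 8.5 kg.
Tool frame: the origin (TCP) lies on the centre line of the jaws, within the pads' length; the fingertips stand 14 mm ahead of it and the grasp point (between the pads) lies 5 mm behind it; z points along the fingers, x is the direction in which the jaws open and shut, and the axes are right-handed (so a half turn about z gives the same grasp; the last joint's range is limited). The gripper opens to 85 mm and grips with 20 to 120 N. Pads are 22 mm wide; open, the fingers measure 114 mm over their backs; the gripper's body (76 mm by 85 mm) begins 54 mm behind the grasp point. The pads swing forward as they close: fully open they stand 13 mm farther back than shut.
Start: joints at [62.607, 21.807, 74.336, -0, 83.858, -12.336], TCP at [0.143, 0.531, 0.245] pointing down, gripper open.
Joint ranges: [-178.18, 178.18], [-50.72, 133.34], [12.68, 142.11], [-81.47, 261.47], [9.98, 163.14], [-165.26, 165.26]. Speed limits (degrees/s): [136.94, 136.94, 180, 180, 180, 180].

INTERFACE

Orientations are given as a 3x3 rotation matrix whose columns are the frame's x, y, z axes.
In Python, from rig import * gives the robot as it stands.
- The arm moves only by the shell command python3 -m crank 'ROWS' [FORCE]. ROWS is JSON, one flat list of numbers, 7 for each row, row after row: the turn, a rotation vector about the world's x, y, z in rad, then the shift along the world's x, y, z in m, then the opening in per cent of the stroke, from 0 (shut) to 100 (fully open). A call has 1 to 20 rows; each row shifts and turns the commanded pose from where the row before left it; what a row does not reach is not made up. A row lasts 1/10 s, in which the tool goes at most 50 mm and 8.59 degrees, less where a joint would pass 70% of its speed; a pose out of reach is approached as far as the arm can. A call is refused whole if a number of a shift passes 0.05 or a number of a turn 0.15, either way. A call with a gripper value outside its range is refused whole. The fingers move at their own pace and stop on an object; FORCE is the grip in N (left out, the last holds). Time passes only in rows, so rows that do not move let the fingers close. It gives the time, the measured TCP pose, the force and the opening at its end, in the units of the state.
- observe(): the state, without advancing time (a new reading comes with each control period).
- get_image(name): name is "scene" or "top" or "wrist"; returns a dict with "frame" (420x560x3 uint8, red, green, blue), "fov_y" (degrees; the focal length in pixels is half the picture's height over the tangent of half this angle, whatever the lens; pixels are square), "cx", "cy" (the principal point, pixels), "world_to_cam" (4x4, takes a point from world to camera coordinates). Camera axes: x right, y up, looking along -z (the intrinsics and any distortion apply to the point x, -y, -z); pixel columns grow to the right and rows downward; lengths in m; the calibration is good to about 2 mm. A picture is of the moment at which its call begins. There is no depth.
- close_job(): hands the job in, once; it reports no verdict.
The state is a dict: "time_s": time; "q": joint angles; "qvel": joint speeds; "joint_efforts": joint torques, N m; "position": TCP position; "tool_rot": TCP orientation; "ft_force": force on the tool from outside, world axes, zero at the start; "wrist_torque": the same for the moment, N m; "grip_width": finger opening in m.
Only numpy, scipy, OpenCV 4.12 (cv2) and the standard library are available. Lean on these libraries where they do the work, as an engineer would, in place of code of your own. Each camera call takes 0.05 s, during which the arm holds its last target. There are 200 camera calls.

TASK

Thread the three aluminium spacer rings onto the upright arbor of the small stage, the thickest first, then the middle one, then the thinnest on top, pushing each one fully home and flat before you take the next, and let go. The arbor is delicate and its spring leaves drag on the bores: feel your way on and push gently, never forcing it, and leave the other things on the bench where they are.

Things in the scene. Friction and masses are not known exactly. Their poses are not given: they have to be found in the camera images.
- stage: Two-axis stage fixed on the table top, with an upright arbor. Origin: centre of the underside of its grey 120 mm square foot plate; z up. Two sliding plates on it (the upper 88 mm square, its top 42 mm above the origin) stay put. Micrometer thimbles stick out to 92 mm from the origin on the -y side and 87 mm on the +x side, below 47 mm. Stage and arbor bear at most 35 N.
- seat_nominal (a point): Point 50 mm above the stage's origin, level with the top of the sprung steel seat, 30 mm wide (gives 1 mm per 6 N, at most 3 mm, and springs back), on which the first spacer rests. Seat and arbor stand off this point sideways by up to 6 mm along each of the stage's x and y: the plates were left anywhere and the offset is not measured. Find it by eye and by feel.
- tip_nominal (a point): Point 96.6 mm above the stage's origin, level with the arbor's flat top (off sideways like the seat). Steel arbor, 18 mm diameter, straight up to 94 mm above the origin, then a shallow chamfer (30 degrees from level) to the flat top, 9 mm wide. A spacer lowered off-centre lands on the chamfer (or the top) and jams if pushed; the lower it lands, the less it is off (contacts sink about 0.5 mm).
- leaves_nominal (a point): Point 84 mm above the stage's origin, level with the middle of three thin spring leaves (74 to 94 mm above the origin) that stand out of the arbor by about 1.5 mm and grip a spacer's bore. A spacer does not fall home past them by its weight: it slides under a push of roughly 2 to 8 N (off-centre, more).
- thick_centre (a point): The thickest of three plain aluminium spacer rings: 46 mm outside diameter, 20 mm bore, 20 mm thick, 35 to 105 g, lying flat on the table. The point is its centre, in the middle of the bore and half-way up (10 mm above its underside); z is the bore's axis.
- middle_centre (a point): The middle of three plain aluminium spacer rings: 46 mm outside diameter, 20 mm bore, 15 mm thick, 35 to 105 g, lying flat on the table. The point is its centre, in the middle of the bore and half-way up (7.5 mm above its underside); z is the bore's axis.
- thin_centre (a point): The thinnest of three plain aluminium spacer rings: 46 mm outside diameter, 20 mm bore, 10 mm thick, 35 to 105 g, lying flat on the table. The point is its centre, in the middle of the bore and half-way up (5 mm above its underside); z is the bore's axis.
- thumbscrew: Bystander, to be left alone: small steel thumbscrew standing on its head, head 18 mm across, 20 mm tall.
- post_center (a point): Bystander, to be left alone: steel optical post lying down, 13 mm across, 75 mm long.
- driver: Bystander, to be left alone: screwdriver lying down, about 200 mm long.
- dish: Bystander, to be left alone: shallow clear plastic dish, 60 mm across, 14 mm tall.
- jar: Bystander, to be left alone: small amber glass jar, 44 mm across, 50 mm tall.
- lens_cell: Bystander, to be left alone: black lens cell with a glass in it, 36 mm across, 22 mm tall; not a spacer.
- slide_box: Bystander, to be left alone: white plastic box for microscope slides, 80 x 35 x 30 mm.
There are look-alikes about, which are no part of the job. What is shaped like the part that bears thin_centre but red or yellow is not meant.

How it is judged:
By the outcome, as a careful person would: the job done as asked, in the order asked, and still so for the second after the job is handed in, with the robot touching nothing.
It also fails if it takes over 72 s, if anything falls off the work surface, if the arm or the gripper's body presses on something with over 40 N, if the wrist force passes 120 N, or if a joint passes its speed limit or range.

## Working session

There is one attempt and no reset: what is moved stays moved. The work goes in short steps, Python scripts to look and compute and a shell command to move; the robot and the scene stay as the last step left them, time stands still between calls to the robot, and variables do not carry over. Pictures are saved under pics/ and viewed, about 8 in all and at most 12, crops included, and the job is handed in when it is done.

```bash
ls; mkdir -p pics; cat > h.py <<'E'
from rig import *
import numpy as np, cv2
def shot(n,name):
    d=get_image(n); cv2.imwrite(f'pics/{name}.png',d['frame'][:,:,::-1]); np.savez(f'pics/{name}.npz',**d); return d
def load(name): return dict(np.load(f'pics/{name}.npz',allow_pickle=True))
def ray(d,u,v):
    f=210/np.tan(np.radians(float(d['fov_y']))/2); T=np.array(d['world_to_cam']); R,t=T[:3,:3],T[:3,3]
    c=np.array([(u-d['cx'])/f,-(v-d['cy'])/f,-1.]); return -R.T@t, R.T@c
def onz(d,u,v,z):
    o,r=ray(d,u,v); return o+r*(z-o[2])/r[2]
def proj(d,p):
    f=210/np.tan(np.radians(float(d['fov_y']))/2); T=np.array(d['world_to_cam']); c=T[:3,:3]@np.array(p)+T[:3,3]
    return d['cx']+f*c[0]/-c[2], d['cy']-f*c[1]/-c[2]
E
python3 - <<'E'
from h import *
for n in ['scene','top','wrist']:
    d=shot(n,n+'0'); print(n,d['fov_y'],d['cx'],d['cy'],[k for k in d], np.round(ray(d,d['cx'],d['cy']),3).tolist())
a=[cv2.imread(f'pics/{n}0.png') for n in ['scene','top']]
cv2.imwrite('pics/top_big.png',cv2.resize(a[1],(800,600),interpolation=cv2.INTER_CUBIC))
print(observe())
E
```

```text
pics
scene 52.001975213738355 284.4548282502046 216.13326695361337 ['frame', 'fov_y', 'cx', 'cy', 'world_to_cam'] [[1.286, -0.546, 0.859], [-0.586, 0.458, -0.668]]
top 52.86268975285527 283.50063983126495 210.5474706848208 ['frame', 'fov_y', 'cx', 'cy', 'world_to_cam'] [[0.472, -0.0, 0.975], [0.129, -0.013, -0.992]]
wrist 70.14134501029429 279.59323058160646 208.4353085122432 ['frame', 'fov_y', 'cx', 'cy', 'world_to_cam'] [[0.071, 0.551, 0.372], [0.28, -0.077, -0.957]]
{'time_s': 0.15, 'q': array([ 6.26067972e+01,  2.18331026e+01,  7.43734163e+01, -6.49582299e-04,
        8.38572850e+01, -1.23358099e+01]), 'qvel': array([ 0.04958957, -0.02720592, -0.13803811, -0.05719511, -0.09033457,
       -0.0170256 ]), 'joint_efforts': array([ 1.33052836e-03, -4.48629177e+01, -2.31348377e+01, -2.49089317e-04,
        3.75043019e-03,  1.62795840e-05]), 'position': array([0.1427884 , 0.53092312, 0.24485243]), 'tool_rot': array([[ 2.59785026e-01,  9.65666344e-01, -5.02347294e-04],
       [ 9.65665859e-01, -2.59785413e-01, -9.93907508e-04],
       [-1.09028553e-03, -2.26897343e-04, -9.99999380e-01]]), 'ft_force': array([ 0.39334179,  0.37201505, -0.23167699]), 'wrist_torque': array([ 0.0130685 , -0.05575267,  0.05811217]), 'grip_width': 0.08570258764986134}
```

View pics/top_big.png

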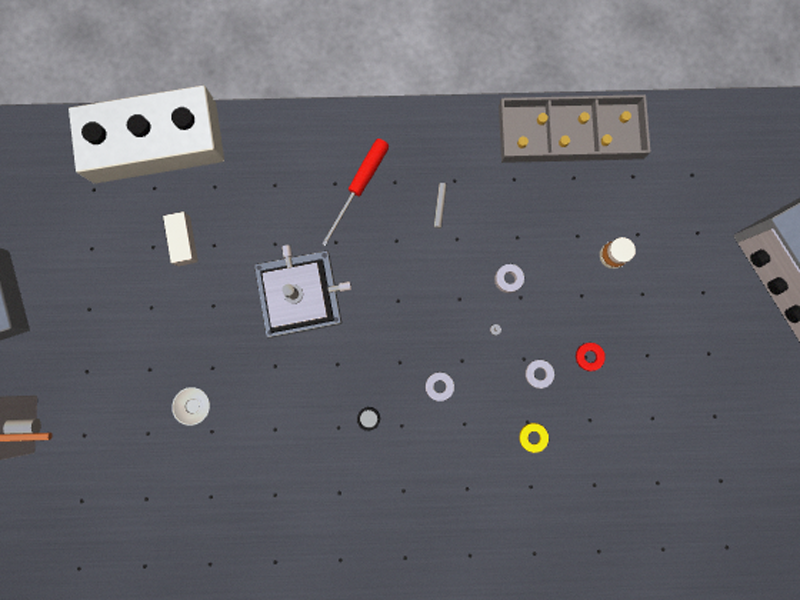

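View pics/scene0.png

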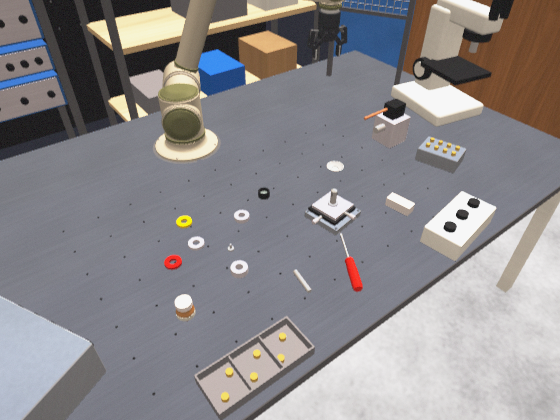

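Top view: silver rings at (510,278), (540,374), (440,387) in the 800x600 picture. The red one (590,356) and the yellow one (534,438) are decoys. The lens cell is at (368,418), and the stage at (298,293) with its arbor around (291,292). Next I measure them and crop the rings in the scene view to compare thicknesses.

```bash
python3 - <<'E'
from h import *
t=load('top0'); s=load('scene0')
def blobs(d,pts,r,thr):
    g=cv2.cvtColor(d['frame'],cv2.COLOR_RGB2GRAY)
    for (u,v) in pts:
        x0,y0=int(u-r),int(v-r); c=g[y0:y0+2*r,x0:x0+2*r]
        c=cv2.resize(c,None,fx=4,fy=4,interpolation=cv2.INTER_CUBIC)
        m=(c>thr).astype(np.uint8); cs,h=cv2.findContours(m,cv2.RETR_CCOMP,cv2.CHAIN_APPROX_NONE)
        for k,x in enumerate(cs):
            if len(x)<30: continue
            e=cv2.fitEllipse(x); U=x0+(e[0][0]+.5)/4-.5;V=y0+(e[0][1]+.5)/4-.5
            yield ('hole' if h[0][k][3]>=0 else 'out'),U,V,np.array(e[1])/4,e[2]
for b in blobs(t,[(357,194.6),(378,262),(308,271)],18,135):
    print('top',b[0],np.round(b[1:3],2),np.round(b[3],2),[np.round(onz(t,b[1],b[2],z)[:2],4).tolist() for z in (.010,.015,.02)])
for b in blobs(s,[(239,268),(196,243),(242,215)],13,135):
    print('scene',b[0],np.round(b[1:3],2),np.round(b[3],2),round(b[4]),[np.round(onz(s,b[1],b[2],z)[:2],4).tolist() for z in (.010,.015,.02)])
# stage foot corners in top (clicked from big, /1.4286)
for p in [(255,264),(328,250),(342,322),(268,337)]: print(np.round(onz(t,p[0]*.7,p[1]*.7,.012),4))
a=cv2.resize(s['frame'][195:285,170:270],None,fx=6,fy=6,interpolation=cv2.INTER_CUBIC)
b=cv2.resize(t['frame'][165:245,170:250],(540,540),interpolation=cv2.INTER_CUBIC)
cv2.imwrite('pics/c1.png',a[:,:,::-1]); cv2.imwrite('pics/c2.png',b[:,:,::-1])
E
```

```text
top out [356.55 194.04] [19.12 19.88] [[0.631, -0.1831], [0.6301, -0.1821], [0.6293, -0.1812]]
top hole [356.44 193.97] [8.08 8.99] [[0.6311, -0.1828], [0.6303, -0.1819], [0.6295, -0.181]]
top out [377.6 261.4] [19.52 20.09] [[0.4746, -0.2231], [0.4746, -0.222], [0.4746, -0.2208]]
top hole [377.58 261.37] [8.63 9.28] [[0.4747, -0.2231], [0.4747, -0.222], [0.4747, -0.2208]]
top out [307.47 270.3 ] [19.83 19.96] [[0.4591, -0.063], [0.4592, -0.0626], [0.4593, -0.0623]]
top hole [307.38 270.2 ] [9.   9.33] [[0.4594, -0.0628], [0.4594, -0.0625], [0.4595, -0.0621]]
scene out [238.81 267.38] [17.58 19.02] 80 [[0.6277, -0.1798], [0.6316, -0.182], [0.6355, -0.1841]]
scene hole [240.72 265.95] [1.75 3.07] 131 [[0.6266, -0.1731], [0.6304, -0.1753], [0.6343, -0.1775]]
scene hole [237.84 266.78] [3.12 4.32] 110 [[0.6245, -0.1807], [0.6284, -0.1829], [0.6322, -0.185]]
scene out [195.67 242.1 ] [13.52 17.84] 78 [[0.4785, -0.2243], [0.4833, -0.2262], [0.488, -0.2281]]
scene hole [195.62 241.99] [3.19 5.85] 80 [[0.4781, -0.2242], [0.4828, -0.2261], [0.4876, -0.228]]
scene out [241.24 214.86] [13.07 16.83] 84 [[0.4594, -0.0618], [0.4643, -0.0647], [0.4691, -0.0676]]
scene hole [241.15 214.22] [2.65 5.43] 92 [[0.4569, -0.0605], [0.4617, -0.0634], [0.4666, -0.0662]]
[0.6633 0.2285 0.012 ]
[0.6833 0.1102 0.012 ]
[0.5652 0.0892 0.012 ]
[0.5444 0.2074 0.012 ]
```

View pics/c1.png

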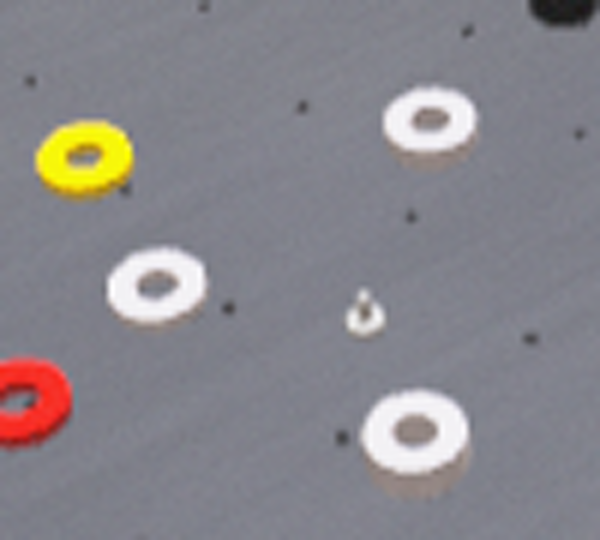

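View pics/c2.png

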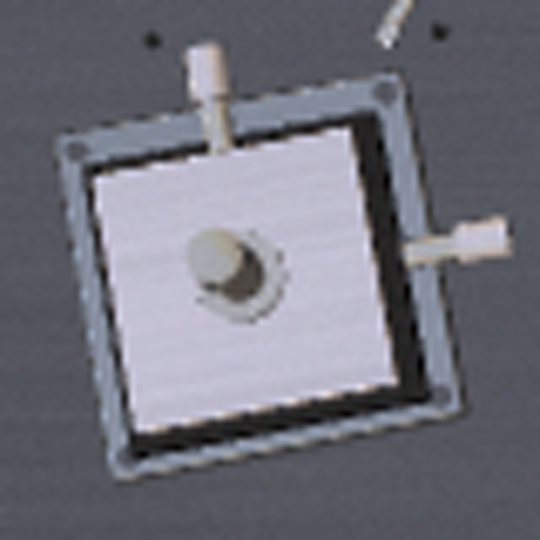

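Compared by the side wall in the scene crop, the three silver candidates are:
- **Thick:** scene (239,268), top (356.5,194), with the tallest wall.
- **Middle:** scene (241,215), top (307.5,270).
- **Thin:** scene (196,242), top (377.6,261), with a barely visible wall and silver, so not the red or yellow look-alike.

The top crop shows the arbor tip near crop (215,258) and the seat around (243,278). I'm moving over the thick ring.

```bash
python3 -m crank '[0,0,0,0.012,-0.018,0,80, 0,0,0,0.0257,-0.0376,0,80, 0,0,0,0.0257,-0.0376,0,80, 0,0,0,0.0257,-0.0376,0,80, 0,0,0,0.0257,-0.0376,0,80, 0,0,0,0.0257,-0.0376,0,80, 0,0,0,0.0257,-0.0376,0,80, 0,0,0,0.0257,-0.0376,0,80, 0,0,0,0.0257,-0.0376,0,80, 0,0,0,0.0257,-0.0376,0,80, 0,0,0,0.0257,-0.0376,0,80, 0,0,0,0.0257,-0.0376,0,80, 0,0,0,0.0257,-0.0376,0,80, 0,0,0,0.0257,-0.0376,0,80, 0,0,0,0.0257,-0.0376,0,80, 0,0,0,0.0257,-0.0376,-0.021,80, 0,0,0,0.0257,-0.0376,-0.021,80, 0,0,0,0.0257,-0.0376,-0.021,80, 0,0,0,0.0257,-0.0376,-0.021,80, 0,0,0,0.012,-0.018,-0.021,80]' 40
python3 -m crank '[0,0,0,0,0,0,80,0,0,0,0,0,0,80,0,0,0,0,0,0,80]'
python3 - <<'E'
from h import *
d=shot('wrist','w1'); o=observe(); p=o['position']; print(p,np.round(o['tool_rot'],4).tolist(),o['grip_width'])
print(proj(d,[.6293,-.1812,.02]), proj(d,p))
print(np.round(o['tool_rot'].T@(ray(d,0,0)[0]-p),4))
t=load('top0')
c=lambda x,y:(170+(x+.5)/6.75-.5,165+(y+.5)/6.75-.5)
print('tip',onz(t,*c(215,258),.0966),'seat',onz(t,*c(243,278),.05),'plate',onz(t,*c(244.5,280),.042))
E
```

```text
time_s: 2.15
position: [0.6303, -0.1844, 0.1387]
tool_rot: [[0.262, 0.965, -0.0], [0.965, -0.262, -0.0], [-0.0, 0.0, -1.0]]
ft_force: [0.5, 1.0, -0.9]
grip_width: 0.0683
time_s: 2.45
position: [0.6291, -0.1804, 0.1417]
tool_rot: [[0.259, 0.966, 0.001], [0.966, -0.259, -0.0], [-0.0, 0.001, -1.0]]
ft_force: [1.1, -0.2, 0.1]
grip_width: 0.0682
[ 0.62918749 -0.18032473  0.14195392] [[0.2588, 0.9659, 0.0016], [0.9659, -0.2588, -0.0006], [-0.0002, 0.0017, -1.0]] 0.06836045177873507
(np.float64(278.83537615982624), np.float64(207.43476043974613)) (np.float64(279.7148487870763), np.float64(280.2289738997422))
[ 0.     -0.0746 -0.1273]
tip [0.60678492 0.16025574 0.0966    ] seat [0.60709426 0.15964288 0.05      ] plate [0.60758612 0.16053341 0.042     ]
```

View pics/w1.png

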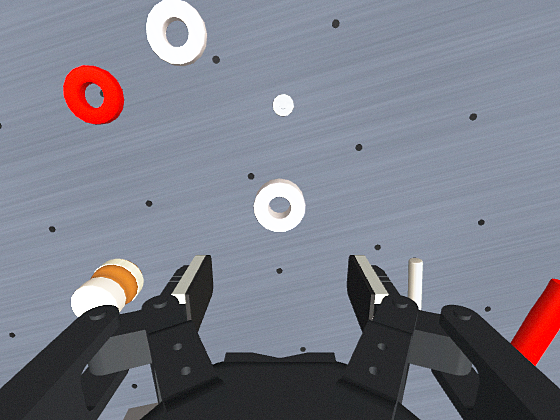

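The wrist view shows the thick ring at (279,206) where predicted, with the jaws straddling below it. I measure it precisely.

```bash
cat >> h.py <<'E'
def ringfit(d,u,v,z,r=45,thr=200):
    g=cv2.cvtColor(d['frame'],cv2.COLOR_RGB2GRAY); x0,y0=int(u-r),max(0,int(v-r)); c=cv2.resize(g[y0:int(v+r),x0:x0+2*r],None,fx=4,fy=4,interpolation=cv2.INTER_CUBIC)
    cs,h=cv2.findContours((c>thr).astype(np.uint8),cv2.RETR_CCOMP,cv2.CHAIN_APPROX_NONE)
    for k,x in enumerate(cs):
        if len(x)<80: continue
        P=np.array([onz(d,x0+(a+.5)/4-.5,y0+(b+.5)/4-.5,z)[:2] for a,b in x[:,0]],dtype=np.float32)
        e=cv2.fitEllipse(P*1000); print('hole' if h[0][k][3]>=0 else 'out',np.round(e[0],2),np.round(e[1],2),np.round(np.mean(x[:,0],0)/4+[x0,y0],1))
E
python3 - <<'E'
from h import *
d=load('w1')
g=cv2.cvtColor(d['frame'],cv2.COLOR_RGB2GRAY); print(g[206,245:315])
for t in (200,225): ringfit(d,279,206,.02,45,t)
E
```

```text
[146 138 144 143 145 144 142 137 182 255 255 254 254 253 253 253 254 254
 254 254 254 255 255 227 189 142 142 146 144 147 146 145 147 152 147 146
 147 150 152 151 153 152 155 161 141 105 255 255 255 254 254 254 254 254
 254 254 253 253 255 255 179 137 145 149 145 148 150 149 146 153]
out [ 628.77 -180.46] [43.94 47.04] [279.9 206.2]
hole [ 628.72 -179.69] [16.85 21.14] [280.5 207.2]
out [ 629.12 -180.64] [43.72 45.61] [280.5 205.4]
hole [ 629.15 -180.16] [18.52 21.27] [279.4 207.8]
```

```bash
python3 -m crank '[0,0,0,0,0,-0.015,80, 0,0,0,0,0,-0.025,80, 0,0,0,0,0,-0.025,80, 0,0,0,0,0,-0.02,80, 0,0,0,0,0,-0.015,80, 0,0,0,0,0,-0.01,80, 0,0,0,0,0,0,80, 0,0,0,0,0,0,80,0,0,0,0,0,0,80]'
```

```text
time_s: 3.4
position: [0.6297, -0.1813, 0.0318]
tool_rot: [[0.26, 0.966, 0.002], [0.966, -0.26, -0.001], [-0.0, 0.002, -1.0]]
ft_force: [0.0, 0.3, -0.0]
grip_width: 0.068
```

```bash
python3 -m crank '[0,0,0,0,0,-0.008,80, 0,0,0,0,0,-0.007,80, 0,0,0,0,0,0,80, 0,0,0,0,0,0,80, 0,0,0,0,0,0,50, 0,0,0,0,0,0,40, 0,0,0,0,0,0,40,0,0,0,0,0,0,40,0,0,0,0,0,0,40]' 50
python3 -m crank '[0,0,0,0,0,0,40,0,0,0,0,0,0,40]'
```

```text
time_s: 4.3
position: [0.6295, -0.1814, 0.0163]
tool_rot: [[0.26, 0.966, 0.001], [0.966, -0.26, -0.001], [-0.0, 0.001, -1.0]]
ft_force: [-1.9, 0.4, 5.8]
grip_width: 0.0444
time_s: 4.5
position: [0.6295, -0.1814, 0.0163]
tool_rot: [[0.26, 0.966, 0.001], [0.966, -0.26, -0.001], [-0.0, 0.001, -1.0]]
ft_force: [-0.7, 0.4, 5.2]
grip_width: 0.0442
```

```bash
python3 -m crank '[0,0,0,0,0,0.005,40, 0,0,0,0,0,0.015,40, 0,0,0,0,0,0.03,40, 0,0,0,0,0.0100,0.04,40, 0,0,0,-0.0025,0.025,0.04,40, 0,0,0,-0.0025,0.035,0.03,40, 0,0,0,-0.0025,0.0385,0.02,40, 0,0,0,-0.0025,0.0385,0.01,40, 0,0,0,-0.0025,0.0385,0.01,40, 0,0,0,-0.0025,0.0385,0.003,40, 0,0,0,-0.0025,0.0385,0,40, 0,0,0,-0.0025,0.0385,0,40, 0,0,0,-0.0025,0.025,0,40, 0,0,0,-0.0015,0.015,0,40, 0,0,0,-0.001,0,0,40, 0,0,0,0,0,0,40, 0,0,0,0,0,0,40, 0,0,0,0,0,0,40]'
python3 - <<'E'
from h import *
d=shot('wrist','w2'); o=observe(); p=o['position']; print(p,np.round(o['tool_rot'],4).tolist(),o['grip_width'],o['ft_force'])
print(proj(d,[.6068,.1603,.0966]),proj(d,[.6071,.1596,.05]), proj(d,p))
print([np.round(proj(d,p+[0,0,z]),1) for z in(.004,-.016)])
t=shot('top','t2'); s=shot('scene','s2')
E
```

```text
time_s: 6.3
position: [0.6044, 0.1585, 0.2186]
tool_rot: [[0.261, 0.965, 0.0], [0.965, -0.261, -0.0], [-0.0, 0.0, -1.0]]
ft_force: [0.2, 0.4, -1.6]
grip_width: 0.0444
[0.60438542 0.15871623 0.21858342] [[0.2611, 0.9653, -0.0001], [0.9653, -0.2611, -0.0001], [-0.0001, -0.0001, -1.0]] 0.04431247282676067 [-0.03773194  0.22347945 -2.07553312]
(np.float64(282.3823433861978), np.float64(209.10558665003984)) (np.float64(281.4291797672136), np.float64(196.1814533217956)) (np.float64(279.94206228969466), np.float64(279.72776478513697))
[array([279.9, 284.2]), array([279.9, 264.1])]
```

View pics/w2.png

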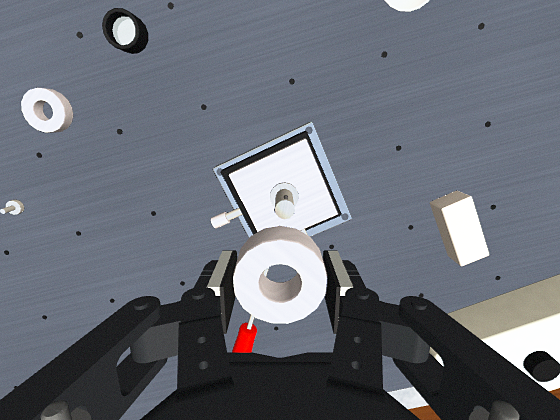

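The held ring sits between the pads with its bore near (281,283). The arbor tip is near (285,208) and the seat around (284,195). I take one enlarged crop of the arbor for a fine fit.

```bash
python3 - <<'E'
from h import *
d=load('w2'); 
for t in (215,235): ringfit(d,280,275,.2186+.0037,52,t)
a=cv2.resize(d['frame'][165:235,245:325],None,fx=8,fy=8,interpolation=cv2.INTER_CUBIC)
a=(255*(a/255.)**2.5).astype(np.uint8)
cv2.imwrite('pics/c3.png',a[:,:,::-1])
g=cv2.cvtColor(d['frame'],cv2.COLOR_RGB2GRAY)
for v in range(182,224,3): print(v,g[v,262:306])
E
```

```text
out [604.41 158.27] [42.92 46.2 ] [278.1 284.8]
hole [604.21 158.95] [20.15 20.39] [278.9 282. ]
out [577.54 168.43] [ 5.17 28.02] [285.5 225.8]
out [604.46 158.22] [42.79 45.8 ] [277.6 285.2]
hole [604.14 158.73] [20.62 20.9 ] [280.2 283.1]
out [577.38 168.09] [ 4.99 27.58] [285.6 225.8]
182 [242 242 242 241 242 242 242 242 242 243 242 244 244 246 248 249 249 249
 251 224 182 190 140 148 229 229 251 251 249 247 245 244 244 244 247 244
 243 243 243 244 242 243 243 244]
185 [241 241 243 243 243 243 245 245 244 243 243 248 248 174 166 235 228 228
 230 232 228 228 229 229 232 232 228 231 232 236 193 225 245 244 243 242
 245 245 246 245 243 243 244 243]
188 [243 243 242 242 241 240 242 243 244 249 220 236 238 234 232 233 233 234
 224 236 244 246 214 214 238 237 236 231 230 231 225 227 229 215 244 244
 245 244 244 244 245 244 245 245]
191 [239 243 244 244 245 244 245 250 226 200 231 229 232 235 243 248 131  79
  89 107 115 126 130 131 143 148 150 151 195 234 233 230 227 226 227 211
 248 246 244 243 242 240 241 243]
194 [245 246 244 243 240 242 244 249 220 233 229 230 233 246 134  86  92  
[... 1065 characters left out ...]
3 241 238 239 248 207 175 203 201 210 213
 222 223 218 223 225 226 233 229 228 230 230 230 233 227 241 244 243 245
 244 244 245 243 241 242 240 242]
215 [241 241 239 239 240 241 243 242 240 242 240 240 241 244 249 220 198 207
 214 217 216 221 225 227 229 228 227 230 226 228 229 242 244 242 242 239
 242 243 245 245 242 241 242 240]
218 [242 241 240 240 239 240 240 242 245 247 246 245 243 244 242 242 243 244
 240 219 211 211 212 222 222 226 231 235 240 243 243 245 246 243 240 243
 242 239 241 240 241 241 241 239]
221 [241 244 246 245 244 244 244 244 241 242 240 241 242 240 243 246 244 244
 241 241 242 240 241 243 247 245 243 241 242 241 242 241 239 238 238 239
 241 240 241 242 243 244 242 244]
```

View pics/c3.png

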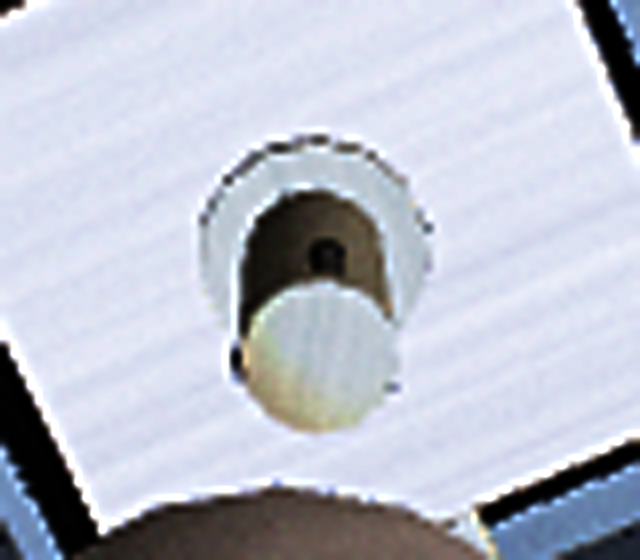

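```bash
python3 - <<'E'
from h import *
d=load('w2'); print('tip',onz(d,284.75,209.15,.094),'seat',onz(d,284.1,196.2,.05),'bore',onz(d,280,282.7,.2223))
T=np.array(d['world_to_cam']); R,t=T[:3,:3],T[:3,3]; print('cam',-R.T@t)
# scene view: ring and arbor
s=load('s2'); print(proj(s,[.607,.16,.0966]),proj(s,[.607,.16,.05]),proj(s,[.6044,.1587,.2223]))
a=s['frame'][60:260,240:400]; cv2.imwrite('pics/c4.png',cv2.resize(a,None,fx=3,fy=3,interpolation=cv2.INTER_CUBIC)[:,:,::-1])
E
```

```text
tip [0.60816007 0.1621177  0.094     ] seat [0.60783197 0.1622292  0.05      ] bore [0.60380664 0.15889994 0.2223    ]
cam [0.53240767 0.17815784 0.34607141]
(np.float64(332.999348805823), np.float64(188.6808281654472)) (np.float64(331.6539253536108), np.float64(201.1888645556876)) (np.float64(335.96938209874276), np.float64(151.2844113387298))
```

```bash
python3 -m crank '[0,0,0,0.0038,0.003,-0.01,40, 0,0,0,0,0,-0.013,40, 0,0,0,0,0,-0.007,40, 0,0,0,0,0,0,40, 0,0,0,0,0,0,40,0,0,0,0,0,0,40,0,0,0,0,0,0,40]'
python3 - <<'E'
from h import *
d=shot('wrist','w3'); o=observe(); p=o['position']; print(p,o['grip_width'],o['ft_force'],o['wrist_torque'])
ringfit(d,280,275,p[2]+.0037,52,225)
g=cv2.cvtColor(d['frame'],cv2.COLOR_RGB2GRAY); q=proj(d,[.6082,.1621,.094]); print(q)
x0,y0=int(q[0])-40,int(q[1])-50
a=cv2.resize(d['frame'][y0:y0+70,x0:x0+80],None,fx=8,fy=8,interpolation=cv2.INTER_CUBIC)
a=(255*(a/255.)**2.5).astype(np.uint8); print(x0,y0)
cv2.imwrite('pics/c5.png',a[:,:,::-1])
E
```

```text
time_s: 7.15
position: [0.6081, 0.1628, 0.1891]
tool_rot: [[0.26, 0.966, 0.001], [0.966, -0.26, 0.0], [0.0, 0.001, -1.0]]
ft_force: [-0.2, -0.2, -0.7]
grip_width: 0.0442
[0.60811078 0.16277454 0.18904041] 0.043879986837634104 [-0.71379281 -0.23898986 -0.23721803] [-0.02036338 -0.00384664 -0.0210408 ]
out [608.25 162.36] [42.73 46.61] [277.6 285.5]
hole [607.83 163.03] [20.36 20.83] [280.3 283.2]
out [583.33 181.04] [ 5.08 22.54] [304.  225.7]
out [578.03 159.17] [ 5.93 14.16] [256.7 227.1]
(np.float64(278.81531798110586), np.float64(217.10010707053652))
238 167
```

View pics/c5.png

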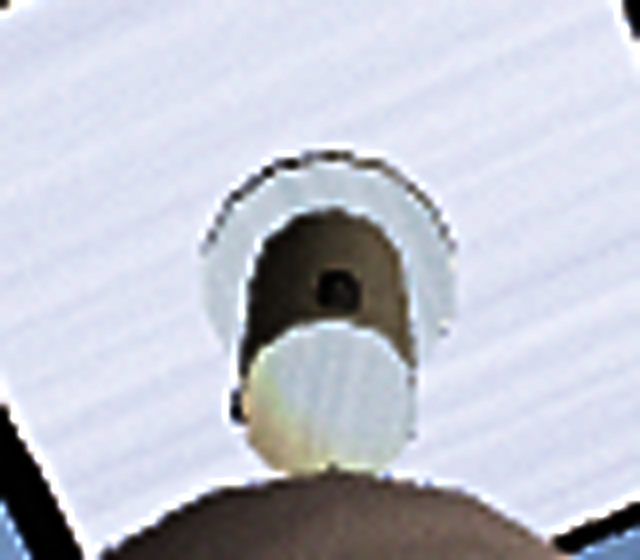

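Close up, the tip centre is at about (278.6,217), matching the earlier estimate of (0.608,0.162). The bore is within about 0.6 mm of it in y. I shift by that and descend to just above the tip.

```bash
python3 -m crank '[0,0,0,0,-0.0006,-0.01,40, 0,0,0,0,0,-0.02,40, 0,0,0,0,0,-0.02,40, 0,0,0,0,0,-0.012,40, 0,0,0,0,0,-0.008,40, 0,0,0,0,0,-0.003,40, 0,0,0,0,0,0,40, 0,0,0,0,0,0,40]'
python3 -m crank '[0,0,0,0,0,-0.001,40, 0,0,0,0,0,-0.001,40,0,0,0,0,0,0,40]'
python3 -m crank '[0,0,0,0,0,-0.001,40,0,0,0,0,0,0,40]'
python3 -m crank '[0,0,0,0,0,-0.001,40,0,0,0,0,0,0,40]'
```

```text
time_s: 8.0
position: [0.6083, 0.1622, 0.1163]
tool_rot: [[0.26, 0.966, 0.001], [0.966, -0.26, 0.0], [0.0, 0.001, -1.0]]
ft_force: [-0.4, 0.7, -0.5]
grip_width: 0.0439
time_s: 8.3
position: [0.608, 0.1622, 0.1136]
tool_rot: [[0.26, 0.966, 0.0], [0.966, -0.26, 0.0], [0.0, 0.0, -1.0]]
ft_force: [0.3, 0.2, -0.1]
grip_width: 0.0442
time_s: 8.5
position: [0.6079, 0.1622, 0.1125]
tool_rot: [[0.26, 0.966, -0.0], [0.966, -0.26, 0.0], [-0.0, -0.0, -1.0]]
ft_force: [-0.6, -0.1, -0.9]
grip_width: 0.0444
time_s: 8.7
position: [0.6079, 0.1621, 0.1114]
tool_rot: [[0.26, 0.966, -0.0], [0.966, -0.26, -0.0], [-0.0, -0.0, -1.0]]
ft_force: [0.6, -0.5, -0.4]
grip_width: 0.0443
```

```bash
for i in 1; do python3 -m crank '[0,0,0,0,0,-0.0005,40,0,0,0,0,0,0,40]'; python3 -m crank '[0,0,0,0,0,-0.0005,40,0,0,0,0,0,0,40]'; python3 -m crank '[0,0,0,0,0,-0.0005,40,0,0,0,0,0,0,40]'; python3 -m crank '[0,0,0,0,0,-0.0005,40,0,0,0,0,0,0,40]'; done | grep -v rot
```

```text
time_s: 8.9
position: [0.6079, 0.1621, 0.111]
ft_force: [0.0, 0.4, -1.3]
grip_width: 0.0445
time_s: 9.1
position: [0.6079, 0.1622, 0.1105]
ft_force: [-0.4, -0.4, -1.1]
grip_width: 0.0443
time_s: 9.3
position: [0.6079, 0.1622, 0.11]
ft_force: [1.0, -0.7, -0.4]
grip_width: 0.0442
time_s: 9.5
position: [0.6079, 0.1622, 0.1095]
ft_force: [0.3, -0.9, -1.0]
grip_width: 0.0439
```

Ring underside is at about 93 mm with no contact force, so it is past the chamfer. I continue in small steps.

```bash
{ python3 -m crank '[0,0,0,0,0,-0.001,40,0,0,0,0,0,0,40]'; python3 -m crank '[0,0,0,0,0,-0.001,40,0,0,0,0,0,0,40]'; python3 -m crank '[0,0,0,0,0,-0.001,40,0,0,0,0,0,0,40]'; python3 -m crank '[0,0,0,0,0,-0.001,40,0,0,0,0,0,0,40]'; } | grep -v rot
```

```text
time_s: 9.7
position: [0.6079, 0.1621, 0.1084]
ft_force: [0.4, 0.5, -0.5]
grip_width: 0.0442
time_s: 9.9
position: [0.6079, 0.1621, 0.1074]
ft_force: [0.2, 0.0, -0.6]
grip_width: 0.0441
time_s: 10.1
position: [0.6079, 0.1621, 0.1064]
ft_force: [0.1, 0.6, -0.3]
grip_width: 0.0443
time_s: 10.3
position: [0.6079, 0.1621, 0.1054]
ft_force: [0.4, 0.1, -0.5]
grip_width: 0.044
```

```bash
{ python3 -m crank '[0,0,0,0,0,-0.001,40,0,0,0,0,0,-0.001,40,0,0,0,0,0,0,40]'; python3 -m crank '[0,0,0,0,0,-0.001,40,0,0,0,0,0,-0.001,40,0,0,0,0,0,0,40]'; python3 -m crank '[0,0,0,0,0,-0.001,40,0,0,0,0,0,-0.001,40,0,0,0,0,0,0,40]'; python3 -m crank '[0,0,0,0,0,-0.001,40,0,0,0,0,0,-0.001,40,0,0,0,0,0,0,40]'; } | grep -v rot
```

```text
time_s: 10.6
position: [0.6079, 0.1622, 0.1034]
ft_force: [0.3, -0.4, -2.0]
grip_width: 0.0445
time_s: 10.9
position: [0.6079, 0.1621, 0.1014]
ft_force: [-0.1, -0.7, -1.7]
grip_width: 0.0445
time_s: 11.2
position: [0.6079, 0.1622, 0.0995]
ft_force: [-0.7, -0.3, 0.7]
grip_width: 0.0445
time_s: 11.5
position: [0.608, 0.1622, 0.0974]
ft_force: [-0.4, -0.5, 0.3]
grip_width: 0.0443
```

```bash
{ python3 -m crank '[0,0,0,0,0,-0.001,40,0,0,0,0,0,-0.001,40,0,0,0,0,0,0,40]'; python3 -m crank '[0,0,0,0,0,-0.001,40,0,0,0,0,0,-0.001,40,0,0,0,0,0,0,40]'; python3 -m crank '[0,0,0,0,0,-0.001,40,0,0,0,0,0,-0.001,40,0,0,0,0,0,0,40]'; python3 -m crank '[0,0,0,0,0,-0.001,40,0,0,0,0,0,-0.001,40,0,0,0,0,0,0,40]'; } | grep -v rot; python3 -c "
from h import *
shot('scene','s4'); o=observe(); print(o['wrist_torque'])
a=load('s4')['frame'][150:250,280:390]; cv2.imwrite('pics/c6.png',cv2.resize(a,None,fx=5,fy=5,interpolation=cv2.INTER_CUBIC)[:,:,::-1])"
```

```text
time_s: 11.8
position: [0.6079, 0.1622, 0.0954]
ft_force: [-0.2, -0.2, 0.7]
grip_width: 0.0442
time_s: 12.1
position: [0.6079, 0.1622, 0.0933]
ft_force: [-0.7, 1.1, 0.2]
grip_width: 0.0443
time_s: 12.4
position: [0.6079, 0.1622, 0.0914]
ft_force: [0.0, -0.7, 0.8]
grip_width: 0.0444
time_s: 12.7
position: [0.6079, 0.1622, 0.0893]
ft_force: [-0.4, -0.6, -0.1]
grip_width: 0.0442
[ 0.03856501  0.05464622 -0.02800672]
```

View pics/c6.png

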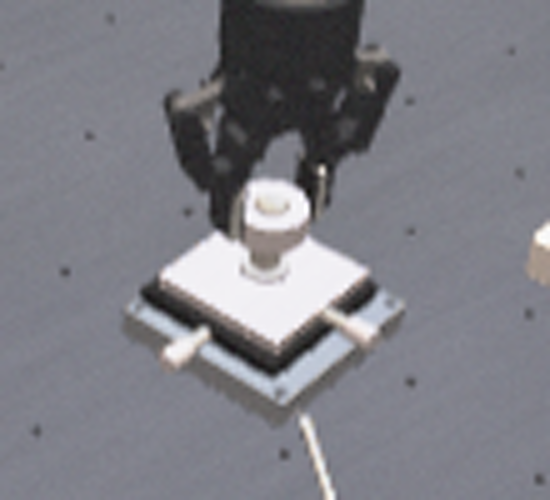

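```bash
{ python3 -m crank '[0,0,0,0,0,-0.001,40,0,0,0,0,0,-0.001,40,0,0,0,0,0,0,40]'; python3 -m crank '[0,0,0,0,0,-0.001,40,0,0,0,0,0,-0.001,40,0,0,0,0,0,0,40]'; python3 -m crank '[0,0,0,0,0,-0.001,40,0,0,0,0,0,-0.001,40,0,0,0,0,0,0,40]'; } | grep -v rot
```

```text
time_s: 13.05
position: [0.6079, 0.1622, 0.0874]
ft_force: [-0.7, 0.1, 0.6]
grip_width: 0.044
time_s: 13.35
position: [0.6079, 0.1622, 0.0854]
ft_force: [-1.1, 0.3, -0.6]
grip_width: 0.0442
time_s: 13.65
position: [0.6079, 0.1622, 0.0834]
ft_force: [-0.8, 0.3, 0.2]
grip_width: 0.0443
```

The picture shows the ring on the arbor, with the tip visible in the bore around (270,203), and clear of the seat by some 20 mm. I keep going.

```bash
{ python3 -m crank '[0,0,0,0,0,-0.0015,40,0,0,0,0,0,-0.0015,40,0,0,0,0,0,-0.0015,40,0,0,0,0,0,0,40]'; python3 -m crank '[0,0,0,0,0,-0.0015,40,0,0,0,0,0,-0.0015,40,0,0,0,0,0,-0.0015,40,0,0,0,0,0,0,40]';  python3 -m crank '[0,0,0,0,0,-0.0015,40,0,0,0,0,0,-0.0015,40,0,0,0,0,0,-0.0015,40,0,0,0,0,0,0,40]'; python3 -m crank '[0,0,0,0,0,-0.001,40,0,0,0,0,0,-0.001,40,0,0,0,0,0,0,40]'; python3 -m crank '[0,0,0,0,0,-0.001,40,0,0,0,0,0,0,40]'; } | grep -v rot
```

```text
time_s: 14.05
position: [0.6078, 0.1621, 0.0786]
ft_force: [0.8, 0.2, -1.2]
grip_width: 0.0442
time_s: 14.45
position: [0.6079, 0.1621, 0.0742]
ft_force: [-0.0, 0.3, -1.1]
grip_width: 0.0443
time_s: 14.85
position: [0.6078, 0.1622, 0.0698]
ft_force: [-0.2, 0.3, -0.3]
grip_width: 0.0445
time_s: 15.15
position: [0.6079, 0.1621, 0.0679]
ft_force: [-0.2, 0.5, -0.7]
grip_width: 0.0443
time_s: 15.35
position: [0.6079, 0.1622, 0.0669]
ft_force: [0.4, 0.9, -0.9]
grip_width: 0.0443
```

```bash
{ python3 -m crank '[0,0,0,0,0,-0.0005,40,0,0,0,0,0,0,40]'; python3 -m crank '[0,0,0,0,0,-0.0005,40,0,0,0,0,0,0,40]'; python3 -m crank '[0,0,0,0,0,-0.0005,40,0,0,0,0,0,0,40]'; } | grep -v rot
```

```text
time_s: 15.55
position: [0.6079, 0.1621, 0.0665]
ft_force: [1.1, -0.5, -1.2]
grip_width: 0.0442
time_s: 15.75
position: [0.608, 0.1621, 0.0661]
ft_force: [-0.2, 0.3, -0.2]
grip_width: 0.044
time_s: 15.95
position: [0.608, 0.1622, 0.0658]
ft_force: [-1.7, -0.5, 1.8]
grip_width: 0.0442
```

```bash
{ python3 -m crank '[0,0,0,0,0,-0.0005,40,0,0,0,0,0,0,40]'; python3 -m crank '[0,0,0,0,0,-0.0005,40,0,0,0,0,0,0,40]'; python3 -m crank '[0,0,0,0,0,-0.0005,40,0,0,0,0,0,0,40]'; } | grep -v rot
```

```text
time_s: 16.15
position: [0.6081, 0.1622, 0.0654]
ft_force: [-1.5, 0.3, 3.5]
grip_width: 0.0445
time_s: 16.35
position: [0.6081, 0.1622, 0.065]
ft_force: [-1.4, 0.2, 7.2]
grip_width: 0.0441
time_s: 16.55
position: [0.6081, 0.1622, 0.0647]
ft_force: [-2.4, 0.1, 6.8]
grip_width: 0.0444
```

Contact came at TCP z about 0.066, as predicted for the seat, and the force rose at about 6 N/mm. The thick ring is home. I ease off, release, and go to the middle ring.

```bash
{ python3 -m crank '[0,0,0,0,0,0.0005,40,0,0,0,0,0,0,65,0,0,0,0,0,0,65,0,0,0,0,0,0,65,0,0,0,0,0,0,65]'; python3 -m crank '[0,0,0,0,0,0.005,65,0,0,0,0,0,0.015,65,0,0,0,0,0,0.025,75,0,0,0,0,0,0.025,80,0,0,0,-0.0087,-0.0127,0.003,80,0,0,0,-0.02,-0.03,0,80,0,0,0,-0.02,-0.03,0,80,0,0,0,-0.02,-0.03,0,80,0,0,0,-0.02,-0.03,0,80,0,0,0,-0.02,-0.03,0,80,0,0,0,-0.02,-0.03,0,80,0,0,0,-0.014,-0.022,0,80,0,0,0,-0.006,-0.01,0,80,0,0,0,0,0,0,80,0,0,0,0,0,0,80,0,0,0,0,0,0,80]'; }
python3 - <<'E'
from h import *
d=shot('wrist','w5'); o=observe(); p=o['position']; print(p,o['grip_width'],o['ft_force'])
q=proj(d,[.4593,-.0625,.015]); print(q)
ringfit(d,*q,.015,45,225); ringfit(d,*q,.015,45,200)
E
```

```text
time_s: 17.05
position: [0.6079, 0.1622, 0.0643]
tool_rot: [[0.26, 0.966, -0.0], [0.966, -0.26, -0.0], [-0.0, -0.0, -1.0]]
ft_force: [-0.1, 0.7, -0.6]
grip_width: 0.0557
time_s: 18.65
position: [0.4598, -0.0618, 0.1376]
tool_rot: [[0.259, 0.966, 0.0], [0.966, -0.259, 0.0], [0.0, 0.0, -1.0]]
ft_force: [0.5, -0.2, 0.2]
grip_width: 0.0682
[ 0.45974792 -0.06174183  0.13754016] 0.06846966001379064 [ 0.24891403  0.02912157 -0.64225449]
(np.float64(278.6886288668268), np.float64(206.53560446902944))
out [458.9  -61.58] [43.84 45.23] [280.4 204.4]
hole [458.96 -61.34] [19.19 20.92] [280.1 206.2]
out [458.72 -61.48] [44.16 46.21] [279.9 205.3]
hole [458.59 -60.97] [17.68 20.79] [280.5 205.9]
```

```bash
python3 -m crank '[0,0,0,0,0,-0.015,80, 0,0,0,0,0,-0.025,80, 0,0,0,0,0,-0.025,80, 0,0,0,0,0,-0.02,80, 0,0,0,0,0,-0.015,80, 0,0,0,0,0,-0.01,80, 0,0,0,0,0,-0.005,80, 0,0,0,0,0,-0.005,80,0,0,0,0,0,0,80,0,0,0,0,0,0,80,0,0,0,0,0,0,80]'
python3 -m crank '[0,0,0,0,0,0,50, 0,0,0,0,0,0,40, 0,0,0,0,0,0,40,0,0,0,0,0,0,40,0,0,0,0,0,0,40,0,0,0,0,0,0,40]' 50
```

```text
time_s: 19.8
position: [0.4595, -0.0626, 0.018]
tool_rot: [[0.26, 0.966, 0.001], [0.966, -0.26, -0.0], [-0.0, 0.001, -1.0]]
ft_force: [0.5, 0.4, -0.5]
grip_width: 0.0686
time_s: 20.4
position: [0.4594, -0.0626, 0.0184]
tool_rot: [[0.26, 0.966, 0.001], [0.966, -0.26, -0.0], [-0.0, 0.001, -1.0]]
ft_force: [-2.2, 1.2, 9.3]
grip_width: 0.0433
```

```bash
python3 -m crank '[0,0,0,0,0,0.005,40, 0,0,0,0,0,0.02,40, 0,0,0,0,0,0.035,40, 0,0,0,0,0,0.04,40, 0,0,0,0.006,0.01,0.04,40, 0,0,0,0.014,0.022,0.025,40, 0,0,0,0.02,0.03,0.007,40, 0,0,0,0.02,0.03,0,40, 0,0,0,0.02,0.03,0,40, 0,0,0,0.02,0.03,0,40, 0,0,0,0.02,0.03,0,40, 0,0,0,0.02,0.03,0,40, 0,0,0,0.014,0.022,0,40, 0,0,0,0.011,0.0168,0,40, 0,0,0,0.0034,0.004,0,40, 0,0,0,0,0,0,40, 0,0,0,0,0,0,40,0,0,0,0,0,0,40,0,0,0,0,0,0,40]'
python3 - <<'E'
from h import *
d=shot('wrist','w6'); o=observe(); p=o['position']; print(p,o['grip_width'],o['ft_force'],o['wrist_torque'])
for t in (225,235): ringfit(d,280,275,p[2]-.0034,52,t)
q=proj(d,[.6082,.1621,.094]); print(q)
x0,y0=int(q[0])-40,int(q[1])-30
a=cv2.resize(d['frame'][y0:y0+140,x0-40:x0+120],None,fx=5,fy=5,interpolation=cv2.INTER_CUBIC)
a=(255*(a/255.)**2).astype(np.uint8); print(x0-40,y0)
cv2.imwrite('pics/c7.png',a[:,:,::-1][:600])
E
```

```text
time_s: 22.3
position: [0.6275, 0.1915, 0.1899]
tool_rot: [[0.261, 0.965, 0.0], [0.965, -0.261, -0.0], [-0.0, 0.0, -1.0]]
ft_force: [0.7, -0.3, -0.4]
grip_width: 0.043
[0.62752385 0.1916986  0.18985075] 0.043209504903665846 [-0.36362928  0.3906339  -1.43851841] [ 0.0380782  -0.01706383  0.01705896]
out [626.66 191.82] [43.16 43.95] [280.3 273.4]
hole [626.87 191.88] [20.25 20.67] [280.3 274.8]
out [599.2  180.33] [ 8.06 25.08] [246.9 228.8]
out [626.69 191.8 ] [43.09 43.74] [280.2 273.3]
hole [626.91 191.8 ] [20.46 20.82] [280.2 274.9]
out [599.18 180.32] [ 8.02 24.96] [246.9 228.8]
(np.float64(236.579215355645), np.float64(203.22888312583387))
156 173
```

View pics/c7.png

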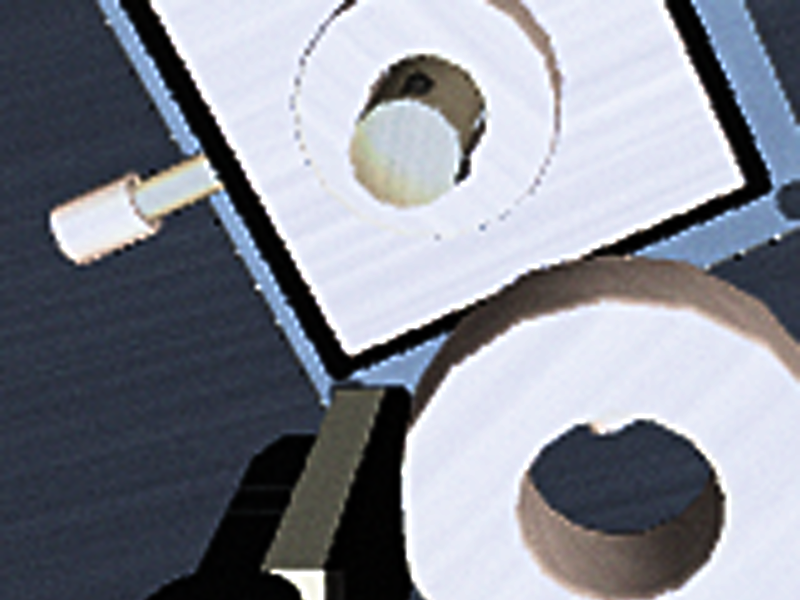

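I typed one row too many, overshooting to (0.6275,0.1915) at height, well clear of everything. The crop shows the thick ring down on the arbor, with the tip at crop (407,152), and the middle ring held level. I correct and descend.

```bash
{ python3 -m crank '[0,0,0,-0.005,-0.008,0,40, 0,0,0,-0.01,-0.015,0,40, 0,0,0,-0.0048,-0.007,-0.01,40, 0,0,0,0,0,-0.02,40, 0,0,0,0,0,-0.02,40, 0,0,0,0,0,-0.012,40, 0,0,0,0,0,-0.0065,40, 0,0,0,0,0,-0.003,40, 0,0,0,0,0,0,40, 0,0,0,0,0,0,40]'
python3 -m crank '[0,0,0,0,0,-0.001,40,0,0,0,0,0,-0.001,40,0,0,0,0,0,0,40]'
python3 -m crank '[0,0,0,0,0,-0.001,40,0,0,0,0,0,0,40]';python3 -m crank '[0,0,0,0,0,-0.0005,40,0,0,0,0,0,0,40]';python3 -m crank '[0,0,0,0,0,-0.0005,40,0,0,0,0,0,0,40]'; } | grep -v rot
```

```text
time_s: 23.35
position: [0.6082, 0.1623, 0.1188]
ft_force: [0.3, 0.4, -0.7]
grip_width: 0.0438
time_s: 23.65
position: [0.6078, 0.1623, 0.1161]
ft_force: [-1.1, -0.5, -1.0]
grip_width: 0.0429
time_s: 23.85
position: [0.6078, 0.1622, 0.115]
ft_force: [-0.1, 0.1, -0.8]
grip_width: 0.0431
time_s: 24.05
position: [0.6078, 0.1623, 0.1145]
ft_force: [0.1, -0.2, -0.2]
grip_width: 0.0435
time_s: 24.25
position: [0.6078, 0.1623, 0.114]
ft_force: [0.5, 0.1, 0.4]
grip_width: 0.0431
```

```bash
{ python3 -m crank '[0,0,0,0,0,-0.0005,40,0,0,0,0,0,0,40]';python3 -m crank '[0,0,0,0,0,-0.0005,40,0,0,0,0,0,0,40]';python3 -m crank '[0,0,0,0,0,-0.0005,40,0,0,0,0,0,0,40]';python3 -m crank '[0,0,0,0,0,-0.0005,40,0,0,0,0,0,0,40]'; } | grep -v rot
```

```text
time_s: 24.45
position: [0.6078, 0.1623, 0.1135]
ft_force: [-0.8, -0.2, -0.8]
grip_width: 0.0437
time_s: 24.65
position: [0.6078, 0.1623, 0.113]
ft_force: [-1.4, 0.6, -0.4]
grip_width: 0.0436
time_s: 24.85
position: [0.6078, 0.1623, 0.1125]
ft_force: [0.3, 0.2, -0.7]
grip_width: 0.0434
time_s: 25.05
position: [0.6078, 0.1623, 0.112]
ft_force: [-0.3, 0.0, -1.1]
grip_width: 0.0431
```

Underside at about 93.6 mm with no contact. I continue.

```bash
{ python3 -m crank '[0,0,0,0,0,-0.0005,40,0,0,0,0,0,0,40]';python3 -m crank '[0,0,0,0,0,-0.0005,40,0,0,0,0,0,0,40]';python3 -m crank '[0,0,0,0,0,-0.001,40,0,0,0,0,0,0,40]';python3 -m crank '[0,0,0,0,0,-0.001,40,0,0,0,0,0,0,40]'; } | grep -v rot
```

```text
time_s: 25.25
position: [0.6078, 0.1623, 0.1115]
ft_force: [0.5, 0.6, 0.3]
grip_width: 0.0431
time_s: 25.45
position: [0.6078, 0.1623, 0.111]
ft_force: [0.0, -0.1, -1.7]
grip_width: 0.0434
time_s: 25.65
position: [0.6078, 0.1622, 0.1099]
ft_force: [0.2, 0.3, -0.5]
grip_width: 0.0433
time_s: 25.85
position: [0.6078, 0.1623, 0.1089]
ft_force: [-0.0, 0.5, -0.5]
grip_width: 0.043
```

```bash
{ python3 -m crank '[0,0,0,0,0,-0.001,40,0,0,0,0,0,-0.001,40,0,0,0,0,0,0,40]'; python3 -m crank '[0,0,0,0,0,-0.001,40,0,0,0,0,0,-0.001,40,0,0,0,0,0,0,40]'; python3 -m crank '[0,0,0,0,0,-0.001,40,0,0,0,0,0,-0.001,40,0,0,0,0,0,0,40]'; python3 -m crank '[0,0,0,0,0,-0.001,40,0,0,0,0,0,-0.001,40,0,0,0,0,0,0,40]'; } | grep -v rot
```

```text
time_s: 26.15
position: [0.6078, 0.1623, 0.1069]
ft_force: [-0.3, -0.2, -0.7]
grip_width: 0.0431
time_s: 26.45
position: [0.608, 0.1622, 0.105]
ft_force: [-0.6, 0.2, -1.1]
grip_width: 0.0431
time_s: 26.75
position: [0.6082, 0.1621, 0.1031]
ft_force: [2.5, -1.1, -0.2]
grip_width: 0.0432
time_s: 27.05
position: [0.608, 0.1622, 0.101]
ft_force: [2.4, -0.4, 0.0]
grip_width: 0.0432
```

A slight lateral push of +2.4 N in x appears, so I relieve it by 0.3 mm and continue.

```bash
{ python3 -m crank '[0,0,0,0.0003,0,-0.001,40,0,0,0,0,0,-0.001,40,0,0,0,0,0,0,40]'; python3 -m crank '[0,0,0,0,0,-0.001,40,0,0,0,0,0,-0.001,40,0,0,0,0,0,0,40]'; python3 -m crank '[0,0,0,0,0,-0.001,40,0,0,0,0,0,-0.001,40,0,0,0,0,0,0,40]'; } | grep -v rot
```

```text
time_s: 27.35
position: [0.6082, 0.1622, 0.0989]
ft_force: [2.1, -0.6, 0.7]
grip_width: 0.0433
time_s: 27.65
position: [0.6081, 0.1622, 0.0969]
ft_force: [2.4, -0.7, -0.1]
grip_width: 0.043
time_s: 27.95
position: [0.6081, 0.1622, 0.0949]
ft_force: [3.0, -0.7, -0.3]
grip_width: 0.0433
```

```bash
{ python3 -m crank '[0,0,0,0.0003,-0.0001,-0.001,40,0,0,0,0,0,-0.001,40,0,0,0,0,0,0,40]'; python3 -m crank '[0,0,0,0,0,-0.001,40,0,0,0,0,0,-0.001,40,0,0,0,0,0,0,40]'; python3 -m crank '[0,0,0,0,0,-0.001,40,0,0,0,0,0,0,40]'; python3 -m crank '[0,0,0,0,0,-0.001,40,0,0,0,0,0,0,40]'; } | grep -v rot
```

```text
time_s: 28.25
position: [0.6083, 0.1622, 0.0928]
ft_force: [1.8, -0.7, -0.5]
grip_width: 0.0432
time_s: 28.55
position: [0.6084, 0.1622, 0.0909]
ft_force: [0.6, -0.2, 0.8]
grip_width: 0.0434
time_s: 28.75
position: [0.6084, 0.1622, 0.0899]
ft_force: [0.6, -0.2, 0.8]
grip_width: 0.0433
time_s: 28.95
position: [0.6084, 0.1622, 0.0889]
ft_force: [0.7, -0.8, 1.6]
grip_width: 0.0434
```

```bash
{ python3 -m crank '[0,0,0,0,0,-0.0005,40,0,0,0,0,0,0,40]'; python3 -m crank '[0,0,0,0,0,-0.0005,40,0,0,0,0,0,0,40]'; python3 -m crank '[0,0,0,0,0,-0.0005,40,0,0,0,0,0,0,40]'; } | grep -v rot
```

```text
time_s: 29.15
position: [0.6084, 0.1621, 0.0885]
ft_force: [1.1, -0.9, 1.5]
grip_width: 0.0432
time_s: 29.35
position: [0.6084, 0.1621, 0.0881]
ft_force: [1.5, -0.5, 1.3]
grip_width: 0.0432
time_s: 29.55
position: [0.6085, 0.1621, 0.0878]
ft_force: [0.3, -1.2, 3.9]
grip_width: 0.0435
```

```bash
{ python3 -m crank '[0,0,0,0,0,-0.0005,40,0,0,0,0,0,0,40]'; python3 -m crank '[0,0,0,0,0,-0.0005,40,0,0,0,0,0,0,40]'; python3 -m crank '[0,0,0,0,0,-0.0005,40,0,0,0,0,0,0,40]'; } | grep -v rot
```

```text
time_s: 29.75
position: [0.6085, 0.1621, 0.0874]
ft_force: [-0.3, -1.9, 5.1]
grip_width: 0.0434
time_s: 29.95
position: [0.6085, 0.1621, 0.0871]
ft_force: [-0.9, -1.3, 7.0]
grip_width: 0.0435
time_s: 30.15
position: [0.6085, 0.1621, 0.0868]
ft_force: [-0.5, -2.2, 8.4]
grip_width: 0.0434
```

The middle ring is home, with contact at about 0.088 and a firm press at about 9 N. I release and go to the thin ring.

```bash
{ python3 -m crank '[0,0,0,0,0,0.0003,40,0,0,0,0,0,0,65,0,0,0,0,0,0,65,0,0,0,0,0,0,65,0,0,0,0,0,0,65]'; python3 -m crank '[0,0,0,0,0,0.005,65,0,0,0,0,0,0.015,65,0,0,0,0,0,0.016,65,0,0,0,0,0,0.01,70,0,0,0,-0.004,-0.0123,0,70,0,0,0,-0.0087,-0.025,0,70,0,0,0,-0.0125,-0.036,0,70,0,0,0,-0.0125,-0.036,0,70,0,0,0,-0.0125,-0.036,0,70,0,0,0,-0.0125,-0.036,0,70,0,0,0,-0.0125,-0.036,0,70,0,0,0,-0.0125,-0.036,0,70,0,0,0,-0.0125,-0.036,0,70,0,0,0,-0.0125,-0.036,0,70,0,0,0,-0.0125,-0.036,0,70,0,0,0,-0.0055,-0.016,0,70,0,0,0,-0.003,-0.008,0,70,0,0,0,0,0,0,70]'; python3 -m crank '[0,0,0,0,0,0,70,0,0,0,0,0,0,70,0,0,0,0,0,0,70,0,0,0,0,0,0,70]'; } | grep -v rot
python3 - <<'E'
from h import *
d=shot('wrist','w8'); o=observe(); p=o['position']; print(p,o['grip_width'],o['ft_force'])
q=proj(d,[.4746,-.2231,.010]); print(q)
ringfit(d,*q,.010,45,225); ringfit(d,*q,.010,45,200)
s=shot('scene','s8'); a=s['frame'][150:230,280:390]; b=s['frame'][195:285,170:270]
a=cv2.resize(a,(550,400),interpolation=cv2.INTER_CUBIC)
cv2.imwrite('pics/c8.png',a[:,:,::-1])
E
```

```text
time_s: 30.65
position: [0.6083, 0.1622, 0.086]
ft_force: [0.6, 0.5, -0.0]
grip_width: 0.0554
time_s: 32.45
position: [0.474, -0.2237, 0.132]
ft_force: [-0.2, 0.4, 0.4]
grip_width: 0.0597
time_s: 32.85
position: [0.4749, -0.2226, 0.1324]
ft_force: [-0.6, 0.4, -0.8]
grip_width: 0.06
[ 0.47489921 -0.22272818  0.13239598] 0.059826868449541826 [-0.46145719 -0.31030265 -0.03270991]
(np.float64(278.99381528478176), np.float64(206.72823659018894))
out [ 474.28 -222.59] [43.97 45.09] [279.7 206. ]
hole [ 474.23 -222.3 ] [19.28 20.89] [280.1 206.4]
out [ 474.22 -222.54] [44.33 45.65] [279.7 206.1]
hole [ 474.05 -222.17] [18.47 20.53] [280.4 206. ]
```

View pics/c8.png

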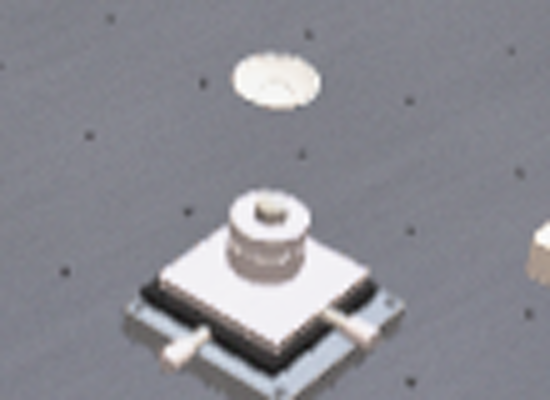

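Both rings are stacked flat on the arbor, with the top ring at crop (270,212). Thin ring measured at (0.474,-0.2225), in the same relation to the TCP as before. I descend and grasp it.

```bash
{ python3 -m crank '[0,0,0,0,0,-0.015,70, 0,0,0,0,0,-0.025,70, 0,0,0,0,0,-0.025,70, 0,0,0,0,0,-0.02,70, 0,0,0,0,0,-0.015,70, 0,0,0,0,0,-0.008,70, 0,0,0,0,0,-0.004,70, 0,0,0,0,0,-0.003,70,0,0,0,0,0,0,70,0,0,0,0,0,0,70,0,0,0,0,0,0,70]'
python3 -m crank '[0,0,0,0,0,0,55, 0,0,0,0,0,0,45, 0,0,0,0,0,0,40,0,0,0,0,0,0,40,0,0,0,0,0,0,40,0,0,0,0,0,0,40]' 50; } | grep -v rot
```

```text
time_s: 34.05
position: [0.4749, -0.2233, 0.0178]
ft_force: [0.2, 0.4, -0.3]
grip_width: 0.0596
time_s: 34.65
position: [0.4749, -0.2232, 0.0184]
ft_force: [-2.2, 1.7, 10.1]
grip_width: 0.0424
```

The grip takes only the upper half of the ring, so I regrip 2 mm lower.

```bash
{ python3 -m crank '[0,0,0,0,0,0,55, 0,0,0,0,0,0,60, 0,0,0,0,0,-0.002,60,0,0,0,0,0,0,60]'
python3 -m crank '[0,0,0,0,0,0,50,0,0,0,0,0,0,45, 0,0,0,0,0,0,40,0,0,0,0,0,0,40,0,0,0,0,0,0,40,0,0,0,0,0,0,40]' 50; } | grep -v rot
```

```text
time_s: 35.05
position: [0.4746, -0.2231, 0.015]
ft_force: [0.2, -1.0, 0.1]
grip_width: 0.051
time_s: 35.65
position: [0.4747, -0.2231, 0.0158]
ft_force: [-1.6, 0.8, 7.6]
grip_width: 0.043
```

```bash
python3 -m crank '[0,0,0,0,0,0.005,40, 0,0,0,0,0,0.02,40, 0,0,0,0,0,0.035,40, 0,0,0,0.003,0.008,0.035,40, 0,0,0,0.0055,0.016,0.014,40, 0,0,0,0.0125,0.036,0,40, 0,0,0,0.0125,0.036,0,40, 0,0,0,0.0125,0.036,0,40, 0,0,0,0.0125,0.036,0,40, 0,0,0,0.0125,0.036,0,40, 0,0,0,0.0125,0.036,0,40, 0,0,0,0.0125,0.036,0,40, 0,0,0,0.0125,0.036,0,40, 0,0,0,0.0125,0.036,0,40, 0,0,0,0.0087,0.025,0,40, 0,0,0,0.0038,0.0123,0,40, 0,0,0,0,0,0,40,0,0,0,0,0,0,40,0,0,0,0,0,0,40]' | grep -v rot
python3 - <<'E'
from h import *
d=shot('wrist','w9'); o=observe(); p=o['position']; print(p,o['grip_width'],o['ft_force'],o['wrist_torque'])
for t in (225,235): ringfit(d,280,265,p[2]-.0055,52,t)
E
```

```text
time_s: 37.55
position: [0.6081, 0.1608, 0.1245]
ft_force: [0.3, -0.1, -0.0]
grip_width: 0.043
[0.60813572 0.16085064 0.12449857] 0.042846845324399835 [ 0.35420915 -0.3423521   0.06774237] [-0.0363526  -0.00658881  0.0013428 ]
out [608.57 161.4 ] [43.83 46.81] [282.5 276.6]
hole [606.95 161.16] [19.04 21.04] [280.1 278.6]
hole [600.42 162.08] [5.4  9.55] [279.6 260.7]
out [587.3  166.98] [24.72 49.74] [280.1 227.9]
out [608.7  161.29] [43.85 46.65] [281.3 278.9]
hole [607.46 161.13] [19.25 19.94] [281.  272.3]
out [589.52 170.91] [24.49 39.84] [298.2 227.8]
out [579.08 148.12] [10.54 22.76] [238.2 229.5]
```

```bash
{ python3 -m crank '[0,0,0,0,0,-0.004,40,0,0,0,0,0,-0.004,40,0,0,0,0,0,-0.002,40,0,0,0,0,0,0,40,0,0,0,0,0,0,40,0,0,0,0,0,0,40]';  python3 -m crank '[0,0,0,0,0,-0.001,40,0,0,0,0,0,0,40]'; python3 -m crank '[0,0,0,0,0,-0.001,40,0,0,0,0,0,0,40]'; } | grep -v rot
```

```text
time_s: 38.2
position: [0.6083, 0.1622, 0.1145]
ft_force: [0.8, -0.0, -0.1]
grip_width: 0.043
time_s: 38.4
position: [0.6082, 0.1622, 0.1133]
ft_force: [0.2, -0.2, -0.1]
grip_width: 0.0436
time_s: 38.6
position: [0.6082, 0.1622, 0.1122]
ft_force: [-0.4, -0.8, -1.7]
grip_width: 0.0428
```

Position is (0.6082,0.1622), as intended. I feel on in 0.5 mm steps.

```bash
{ python3 -m crank '[0,0,0,0,0,-0.0005,40,0,0,0,0,0,0,40]';python3 -m crank '[0,0,0,0,0,-0.0005,40,0,0,0,0,0,0,40]';python3 -m crank '[0,0,0,0,0,-0.0005,40,0,0,0,0,0,0,40]';python3 -m crank '[0,0,0,0,0,-0.0005,40,0,0,0,0,0,0,40]';python3 -m crank '[0,0,0,0,0,-0.0005,40,0,0,0,0,0,0,40]'; } | grep -v rot
```

```text
time_s: 38.8
position: [0.6082, 0.1622, 0.1118]
ft_force: [0.2, 0.5, 0.2]
grip_width: 0.043
time_s: 39.0
position: [0.6082, 0.1621, 0.1113]
ft_force: [-0.0, 1.1, -1.3]
grip_width: 0.0431
time_s: 39.2
position: [0.6082, 0.1622, 0.1108]
ft_force: [1.1, -0.2, -1.1]
grip_width: 0.0433
time_s: 39.4
position: [0.6082, 0.1622, 0.1103]
ft_force: [0.4, -0.9, -0.8]
grip_width: 0.043
time_s: 39.6
position: [0.6082, 0.1621, 0.1098]
ft_force: [-0.5, -0.5, -0.2]
grip_width: 0.0429
```

```bash
{ python3 -m crank '[0,0,0,0,0,-0.0005,40,0,0,0,0,0,0,40]';python3 -m crank '[0,0,0,0,0,-0.0005,40,0,0,0,0,0,0,40]'; } | grep -v rot
```

```text
time_s: 39.8
position: [0.6082, 0.1621, 0.1093]
ft_force: [0.1, -0.2, -1.3]
grip_width: 0.0431
time_s: 40.0
position: [0.6082, 0.1622, 0.1088]
ft_force: [-0.8, 0.4, -0.2]
grip_width: 0.043
```

```bash
{ python3 -m crank '[0,0,0,0,0,-0.001,40,0,0,0,0,0,0,40]';python3 -m crank '[0,0,0,0,0,-0.001,40,0,0,0,0,0,0,40]';python3 -m crank '[0,0,0,0,0,-0.001,40,0,0,0,0,0,0,40]';python3 -m crank '[0,0,0,0,0,-0.001,40,0,0,0,0,0,0,40]'; } | grep -v rot
```

```text
time_s: 40.2
position: [0.6082, 0.1621, 0.1077]
ft_force: [0.1, 1.1, 0.3]
grip_width: 0.0429
time_s: 40.4
position: [0.6082, 0.1621, 0.1067]
ft_force: [0.1, 0.3, -0.0]
grip_width: 0.0429
time_s: 40.6
position: [0.6082, 0.1622, 0.1057]
ft_force: [-0.1, -0.7, -0.1]
grip_width: 0.0429
time_s: 40.8
position: [0.6082, 0.1621, 0.1047]
ft_force: [-1.1, 0.6, -0.8]
grip_width: 0.0434
```

```bash
{ python3 -m crank '[0,0,0,0,0,-0.001,40,0,0,0,0,0,0,40]';python3 -m crank '[0,0,0,0,0,-0.001,40,0,0,0,0,0,0,40]';python3 -m crank '[0,0,0,0,0,-0.0005,40,0,0,0,0,0,0,40]';python3 -m crank '[0,0,0,0,0,-0.0005,40,0,0,0,0,0,0,40]'; } | grep -v rot
```

```text
time_s: 41.0
position: [0.6082, 0.1622, 0.1037]
ft_force: [-0.9, 1.1, 0.5]
grip_width: 0.0433
time_s: 41.2
position: [0.6082, 0.1621, 0.1028]
ft_force: [0.1, -0.1, -0.5]
grip_width: 0.0429
time_s: 41.4
position: [0.6082, 0.1621, 0.1023]
ft_force: [-1.2, 0.6, -1.0]
grip_width: 0.0433
time_s: 41.6
position: [0.6083, 0.1621, 0.1019]
ft_force: [-0.6, -0.9, -0.9]
grip_width: 0.0427
```

```bash
{ python3 -m crank '[0,0,0,0,0,-0.0005,40,0,0,0,0,0,0,40]';python3 -m crank '[0,0,0,0,0,-0.0005,40,0,0,0,0,0,0,40]';python3 -m crank '[0,0,0,0,0,-0.0005,40,0,0,0,0,0,0,40]';python3 -m crank '[0,0,0,0,0,-0.0005,40,0,0,0,0,0,0,40]'; } | grep -v rot
```

```text
time_s: 41.8
position: [0.6082, 0.1621, 0.1013]
ft_force: [-0.5, -0.9, 1.4]
grip_width: 0.0431
time_s: 42.0
position: [0.6083, 0.1621, 0.1009]
ft_force: [0.6, -0.7, 0.9]
grip_width: 0.0434
time_s: 42.2
position: [0.6083, 0.1621, 0.1005]
ft_force: [-0.4, -1.3, 1.7]
grip_width: 0.0431
time_s: 42.4
position: [0.6083, 0.1621, 0.1001]
ft_force: [-0.4, -1.6, 3.0]
grip_width: 0.0429
```

```bash
{ python3 -m crank '[0,0,0,0,0,-0.0005,40,0,0,0,0,0,0,40]';python3 -m crank '[0,0,0,0,0,-0.0005,40,0,0,0,0,0,0,40]';python3 -m crank '[0,0,0,0,0,-0.0005,40,0,0,0,0,0,0,40]'; } | grep -v rot
```

```text
time_s: 42.6
position: [0.6084, 0.1621, 0.0997]
ft_force: [-1.4, -0.8, 5.2]
grip_width: 0.0429
time_s: 42.8
position: [0.6084, 0.1621, 0.0995]
ft_force: [-2.4, -2.9, 7.0]
grip_width: 0.0432
time_s: 43.0
position: [0.6084, 0.1621, 0.0992]
ft_force: [-2.1, -2.0, 8.7]
grip_width: 0.0428
```

Contact came at about 0.1007, where the stack top is expected, and the press reached about 9 N. I release, retreat and check.

```bash
{ python3 -m crank '[0,0,0,0,0,0.0003,40,0,0,0,0,0,0,65,0,0,0,0,0,0,65,0,0,0,0,0,0,65,0,0,0,0,0,0,65]'; python3 -m crank '[0,0,0,0,0,0.005,65,0,0,0,0,0,0.015,65,0,0,0,0,0,0.03,65,0,0,0,0,0,0.03,80,0,0,0,-0.01,0,0.02,80,0,0,0,-0.03,0,0.01,80,0,0,0,-0.03,0,0,80,0,0,0,-0.01,0,0,80,0,0,0,0,0,0,80,0,0,0,0,0,0,80,0,0,0,0,0,0,80]'; } | grep -v rot
python3 - <<'E'
from h import *
s=shot('scene','s10'); w=shot('wrist','w10'); t=shot('top','t10'); p=observe()['position']; print(p)
q=np.array(proj(w,[.6082,.1621,.095])); print('pred',q)
for z in (.095,): ringfit(w,*q,z,50,225)
a=cv2.resize(s['frame'][165:225,300:370],(455,390),interpolation=cv2.INTER_CUBIC)
x0,y0=max(0,int(q[0])-45),max(0,int(q[1])-45)
b=cv2.resize(w['frame'][y0:y0+90,x0:x0+80],(345,390),interpolation=cv2.INTER_CUBIC)
cv2.imwrite('pics/c10.png',np.hstack([a,b])[:,:,::-1])
E
```

```text
time_s: 43.5
position: [0.6082, 0.1622, 0.0984]
ft_force: [0.1, 0.4, 0.6]
grip_width: 0.0553
time_s: 44.6
position: [0.5293, 0.162, 0.2084]
ft_force: [0.1, 0.3, 0.8]
grip_width: 0.0683
[0.52885114 0.16205096 0.20827697]
pred [302.19660938 289.58224898]
out [646.46 127.2 ] [ 3.08 22.29] [276.9 331.9]
out [637.5  176.08] [10.21 17.68] [324.4 312.7]
out [607.   162.54] [15.27 16.76] [302.2 288.9]
out [585.12 123.23] [ 4.51 11.09] [255.1 277.5]
out [581.33 179.16] [ 2.16 12.23] [314.2 259.8]
out [574.64 169.8 ] [1.79 8.41] [301.9 255.6]
out [588.7  163.25] [73.14 84.98] [299.  269.4]
hole [607.21 162.12] [20.22 21.06] [302.4 288.9]
hole [591.01 163.61] [40.32 52.1 ] [298.8 266.1]
```

View pics/c10.png

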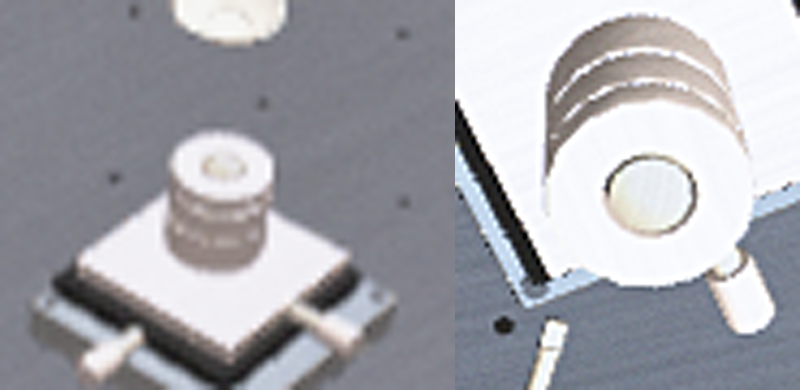

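All three rings are stacked flat in order, with the arbor tip flush in the top bore at crop (652,195). I run a quick bystander check by image difference, then hand in.

```bash
python3 - <<'E'
from h import *
a,b=load('scene0')['frame'].astype(int),load('s10')['frame'].astype(int)
m=(np.abs(a-b).max(2)>60).astype(np.uint8); n,_,st,c=cv2.connectedComponentsWithStats(m)
for k in range(1,n):
    if st[k,4]>6: print(st[k].tolist())
print(close_job())
E
```

```text
[182, 0, 28, 35, 381]
[279, 0, 15, 6, 62]
[312, 0, 25, 7, 71]
[337, 0, 6, 6, 24]
[241, 2, 40, 20, 325]
[164, 9, 191, 97, 5759]
[305, 50, 8, 7, 14]
[296, 62, 23, 19, 299]
[320, 71, 20, 14, 124]
[163, 78, 6, 9, 21]
[308, 84, 30, 8, 121]
[319, 84, 11, 2, 12]
[295, 92, 50, 56, 1399]
[154, 100, 14, 10, 65]
[171, 104, 29, 11, 100]
[165, 109, 18, 14, 152]
[151, 112, 18, 25, 201]
[173, 129, 24, 11, 108]
[325, 185, 17, 22, 193]
[234, 210, 15, 10, 109]
[188, 236, 16, 13, 132]
[230, 260, 18, 14, 161]
the job is handed in; nothing more can be done
None
```

All three rings are on the arbor, thickest at the bottom, then the middle one, then the thinnest on top. I let go of each one after pushing it home, and handed the job in at about 45 s of the 72 s allowed.

- **Seating:** Each ring met its stop within about 0.5 mm of the expected height. I then pressed each gently, to a reading of 7 to 9 N, with no sign of jamming.
- **Side load:** While the middle ring went on there was a sideways push of up to about 3 N. I eased it off by moving 0.6 mm.
- **Last look:** The final scene and wrist pictures show a flat, level stack with the arbor tip centred in the top bore. The gripper was open and clear.
- **Bystanders:** Comparing the first and last scene pictures, the only changes are the arm, the stack and the three spots the rings came from. The bystanders I could see had not moved.
- **Corrections on the way:** I regripped the thin ring 2 mm lower because the first grip took only its upper half. I also overshot the stage once at a safe height, through one extra row, and came back.
- **Readings that disagreed:** The overhead and wrist cameras differed by about 2 mm on where the arbor stands. I went by the wrist camera and by feel. The leaves dragged less than described, about 1 to 2 N against the 2 to 8 N stated.

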